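Set the toppled magnifier stand up again and bring its lens over a mould half

ROBOT

A 6-joint arm with a two-finger parallel gripper is mounted at the origin on a cart in front of the work surface, level with it; the furniture and walls round the work are solid. World frame = base frame: x ahead of the robot, y to its left, z up, the work surface at z = 0. Lengths are in m, angles in rad, forces in N, time in s.
With the tool pointing down it reaches from about 0.325 to 0.85 m from the base axis. Payload 15.5 kg.
Tool frame: the origin (TCP) lies between the finger pads; the fingertips stand robot.tips_ahead ahead of it and the grasp point (between the pads) is the TCP (robot.tips_ahead is the distance from the TCP to the fingertips, in m); y points along the fingers, x is the direction in which the jaws open and shut, and the axes are right-handed (so a half turn about y gives the same grasp; the last joint's range is limited). The gripper opens to 91 mm and grips with 3 to 60 N. Pads are 32 mm wide; open, the fingers measure 118 mm over their backs; the gripper's body (76 mm by 178 mm) begins 60 mm behind the grasp point.
Start: joints at [1.22, 0.494, 1.345, -0, 1.302, -0.096], TCP at [0.158, 0.605, 0.233] pointing down, gripper open.
Joint ranges: [-2.91, 2.91], [-0.82, 2.16], [0.22, 2.67], [-1.22, 4.37], [0.12, 2.79], [-3.08, 3.08]. Speed limits (rad/s): [1.89, 1.89, 2.57, 3.01, 3.01, 3.01].

INTERFACE

Orientations are given as a rotation vector (axis times angle).
In Python, from rig import robot gives the robot as it stands.
- The arm moves only by the shell command python3 -m handwheel 'ROWS' [FORCE]. ROWS is JSON, a list of rows, each a list of 3 entries, a list of its own where there are three numbers: the finger opening in m, from 0 to 0.0912, then the shift along the tool's x, y, z in m, then the turn about the tool's y in rad. A call has 1 to 20 rows; each row is the pose to reach, as a shift and turn from the pose commanded when the call began, along the tool's axes at that moment; what a row does not reach only later rows make up. A row lasts 1/8 s, in which the tool goes at most 62.5 mm and 10.7 degrees, less where a joint would pass 70% of its speed; a pose out of reach is approached as far as the arm can. A call with a gripper value outside its range is refused whole. The fingers move at their own pace and stop on an object; FORCE is the grip in N (left out, the last holds). Time passes only in rows, so rows that repeat a pose let the fingers close. It gives the time, the measured TCP pose, the force and the opening at its end, in the units of the state.
- robot.state(): the state, without advancing time (a new reading comes with each control period).
- robot.capture(name): name is "scene" or "top"; returns a dict with "color" (384x512x3 uint8, red, green, blue), "depth" (384x512 float32, m along the optical axis (not along the pixel's ray), 0 where there is no reading), "fov_y" (degrees; the focal length in pixels is half the picture's height over the tangent of half this angle, whatever the lens; pixels are square), "cx", "cy" (the principal point, pixels), "R" (3x3) and "t" (3): a world point X has camera coordinates R X + t. Camera axes: x right, y down, z forward; pixel columns grow to the right and rows downward; lengths in m; the calibration is good to about 2 mm. A picture is of the moment at which its call begins.
- robot.job_done(): hands the job in, once; it reports no verdict.
Trained networks look in the newest picture that a camera, given by its name, has taken for a name from the list of things; names that differ only in an ending like _2 or _b are one class to them, and where a whole thing is asked for, a point or a joint stands for the part that bears it (a point fixed in the world has none). Each returns a list of dicts, best first, with "confidence" (0 to 1); they miss things now and then, are a little off and sometimes report something else, mostly with a low value. They report only what shows in the picture. A call takes as long as a camera call.
- robot.silhouettes(camera, query): "region" (384x512 bool, what is visible of it) and "rect" ([left, top, right, bottom] in pixels, round what is visible of it).
- robot.landmark_of(camera, query): "xy" ([column, row] in pixels: a listed point, or the origin of a listed thing).
The state is a dict: "time": time; "joint_positions": joint angles; "joint_vel": joint speeds; "effort": joint torques, N m; "position": TCP position; "eef_rot": TCP orientation; "force": force on the tool from outside, world axes, zero at the start; "moment": the same for the moment, N m; "finger_gap": finger opening in m.
Only numpy, scipy, OpenCV 4.12 (cv2) and the standard library are available. Lean on these libraries where they do the work, as an engineer would, in place of code of your own. Each camera call takes 0.05 s, during which the arm holds its last target.

TASK

The magnifier stand has been knocked over: tip it back up onto its base, then slide it home so that its square base sits flush against both steel locating bars of the inspection corner. Then set the mould half, cavity up, on the middle of the small viewing plate, and last swing the lens round until it is centred over the mould half. Do not disturb the beaker, mug, timer or cotton roll.

Things in the scene. Friction and masses are not known exactly. Their poses are not given: they have to be found in the camera images.
- stand: Magnifier stand, toppled at the start; 0.6 to 1.0 kg in all. Origin: centre of the underside of its base, z up the column, x and y along the base's sides. Base: square dark steel plate 150 x 150 mm, 18 thick. Column: 16 mm in diameter, at x = -30 mm, y = 0, up to z = 135 mm (a collar 34 mm wide at its foot up to z = 28 mm).
- base_edge (a point): Middle of the base's +x edge, on the underside. At the start it is on top, 150 mm above the bench: the base stands on edge, underside upright and facing away from the robot; the column lies toward the robot, 45 mm up. Pushed here away from the robot (about 2 N), the stand pivots over its lower edge; after about 55 mm it falls flat by itself, its x then pointing away from the robot.
- lens_arm (a joint): Turn of the lens arm about the column (rad): 0 at the start, arm along the stand's +y, against its stop; grows counter-clockwise seen from above, 1.571 with the arm along the stand's -x; limit 1.9. Stays where left (friction 0.06 N m). 120 mm above the stand's underside: steel rod 10 mm thick, bare 15 to 80 mm from the column's axis; then the lens, black rim 90 mm wide, centre 130 mm out.
- corner: Inspection corner, fixed to the bench. Origin: on the bench under the centre of its viewing plate. Two steel locating bars, 25 mm high, 22 wide: one along x, inner face at y = +75 mm, from x = 102 to 257; one along y, inner face at x = +235 mm, from y = -240 to 75. With the base flush against both, the stand's origin is at x = 160, y = 0, axes parallel, column at x = 130 mm.
- plate_mid (a point): Centre of the top face of the viewing plate: square aluminium plate 100 x 100 mm, 5 thick, fixed as part of the inspection corner. It stands 5 mm proud of the bench, so the base cannot slide across it.
- mould_mid (a point): Centre of the mould half, half-way up: aluminium block 84 (x) x 54 (y) x 28 mm (z), 0.28 to 0.46 kg, cavity in its top, two brass pins 5 mm high on top; its grip is across the 54 mm. Starts flat on the bench, cavity up.
- beaker: Bystander, loose: clear glass beaker, 74 mm wide, 87 tall; origin under its centre.
- mug: Bystander, loose: mug, 86 x 121 x 99 mm; origin under its centre.
- timer: Bystander, loose: dial timer, 48 x 64 x 50 mm; origin under its centre.
- cotton_roll: Bystander, loose: white roll standing on end, 63 mm wide, 35 tall; origin under its centre.

How it is judged:
By the outcome, as a careful person would: the job done as asked, in the order asked, and still so for the second after the job is handed in, with the robot touching nothing.
It also fails if it takes over 72 s, if anything falls off the work surface, if the arm or the gripper's body presses on something with over 40 N, if the wrist force passes 120 N, or if a joint passes its speed limit or range.

## Working session

There is one attempt and no reset: what is moved stays moved. The work goes in short steps, Python scripts to look and compute and a shell command to move; the robot and the scene stay as the last step left them, time stands still between calls to the robot, and variables do not carry over. Pictures are saved under pics/ and viewed, and the job is handed in when it is done.

```bash
ls; mkdir -p pics; cat > h.py <<'E'
import numpy as np, cv2
from rig import robot
from scipy.spatial.transform import Rotation as Ro
def cap(c,name):
    d=robot.capture(c); s=cv2.cvtColor(d["color"],cv2.COLOR_RGB2BGR)
    cv2.imwrite(f"pics/{name}.png",cv2.resize(s,(768,576))); return d
def f(d): return 192/np.tan(np.radians(d["fov_y"])/2)
def cloud(d):
    F=f(d);v,u=np.mgrid[:384,:512];z=d["depth"]
    P=np.stack([(u-d["cx"])/F*z,(v-d["cy"])/F*z,z],-1)
    return (P-d["t"])@d["R"]
def onplane(d,uv,h):
    F=f(d);r=np.array([(uv[0]-d["cx"])/F,(uv[1]-d["cy"])/F,1.])@d["R"]
    c=-np.array(d["t"])@d["R"]; return c+r*(h-c[2])/r[2]
def proj(d,X):
    p=np.array(d["R"])@X+d["t"];F=f(d);return p[0]/p[2]*F+d["cx"],p[1]/p[2]*F+d["cy"]
E
python3 - <<'E'
from h import *
s=robot.state();print({k:np.round(v,3).tolist() for k,v in s.items()},robot.tips_ahead)
print(Ro.from_rotvec(s["eef_rot"]).as_matrix().round(3))
for c in("scene","top"):
    d=cap(c,c+"0");P=cloud(d);ok=d["depth"]>0
    np.savez(c+"0.npz",**d)
    print(c,"cam",-np.array(d["t"])@d["R"],d["fov_y"])
    for q in["stand","lens_arm","corner","mould_mid","beaker","mug","timer","cotton_roll"]:
        for r in robot.silhouettes(c,q)[:1]:
            m=r["region"]&ok;p=P[m]
            if len(p):print(q,round(r["confidence"],2),r["rect"],np.percentile(p,[2,50,98],axis=0).round(3).tolist())
    for q in["stand","base_edge","corner","plate_mid","mould_mid","beaker","mug","timer","cotton_roll"]:
        for r in robot.landmark_of(c,q)[:2]:
            u,v=map(int,np.round(r["xy"]));print(" ",q,round(r["confidence"],2),r["xy"],P[v,u].round(3),onplane(d,r["xy"],0).round(3))
E
```

```text
pics
{'time': 0.0, 'joint_positions': [1.22, 0.494, 1.346, 0.0, 1.303, -0.095], 'joint_vel': [-0.0, 0.0, -0.001, 0.001, 0.002, 0.002], 'effort': [-0.0, -87.882, -38.186, 0.071, 0.053, 0.0], 'position': [0.158, 0.604, 0.232], 'eef_rot': [-1.32, -1.018, 1.02], 'force': [0.682, -0.237, 0.531], 'moment': [-0.012, 0.014, -0.019], 'finger_gap': 0.091} 0.019
[[ 0.253 -0.    -0.967]
 [ 0.967 -0.001  0.253]
 [-0.001 -1.     0.   ]]
scene cam [-0.02479449 -0.70168017  1.16346832] 44.97898468747264
stand 0.8 [203.8, 232.3, 293.7, 300.6] [[0.363, -0.24, 0.01], [0.476, -0.167, 0.074], [0.491, -0.018, 0.153]]
lens_arm 0.68 [205.3, 249.4, 252.4, 298.5] [[0.361, -0.183, 0.004], [0.367, -0.063, 0.052], [0.385, -0.001, 0.091]]
corner 0.7 [209.4, 184.0, 347.6, 268.2] [[0.411, -0.238, 0.002], [0.622, -0.015, 0.012], [0.709, 0.084, 0.031]]
mould_mid 0.55 [296.5, 311.0, 335.3, 343.3] [[0.412, -0.397, 0.004], [0.455, -0.363, 0.026], [0.498, -0.33, 0.033]]
beaker 0.7 [357.2, 256.3, 389.4, 295.1] [[0.64, -0.398, 0.003], [0.679, -0.363, 0.051], [0.71, -0.33, 0.089]]
mug 0.74 [155.3, 143.3, 183.1, 176.8] [[0.4
[... 2170 characters left out ...]
9 0.049] [0.572 0.276 0.   ]
  base_edge 0.72 [309.8, 223.2] [ 0.507 -0.187 -0.002] [ 0.506 -0.187  0.   ]
  corner 0.73 [260.3, 238.5] [ 0.451 -0.004  0.004] [ 0.449 -0.005  0.   ]
  plate_mid 0.98 [260.9, 237.4] [ 0.455 -0.008 -0.005] [ 0.453 -0.007  0.   ]
  mould_mid 0.75 [359.6, 237.5] [ 0.451 -0.365  0.023] [ 0.455 -0.368  0.   ]
  beaker 0.57 [354.3, 180.3] [ 0.651 -0.334  0.094] [ 0.667 -0.354  0.   ]
  mug 0.75 [150.2, 220.5] [0.514 0.397 0.01 ] [0.513 0.398 0.   ]
  timer 0.82 [181.5, 204.9] [0.565 0.277 0.043] [0.571 0.285 0.   ]
  cotton_roll 0.74 [254.0, 149.7] [0.774 0.02  0.025] [0.781 0.02  0.   ]
  cotton_roll 0.44 [358.3, 235.3] [ 0.462 -0.358  0.021] [ 0.463 -0.364  0.   ]
```

```bash
python3 - <<'E'
import cv2,numpy as np
for c,(a,b,e,g) in {"scene":(130,120,400,350),"top":(120,120,390,290)}.items():
    im=np.load(c+"0.npz")["color"][b:g,a:e,::-1]
    cv2.imwrite(f"pics/{c}0z.png",cv2.resize(im,None,fx=2.6 if c=="scene" else 2.9,fy=2.6 if c=="scene" else 2.9,interpolation=cv2.INTER_CUBIC))
E
```

```text
(no output)
```

View pics/scene0z.png

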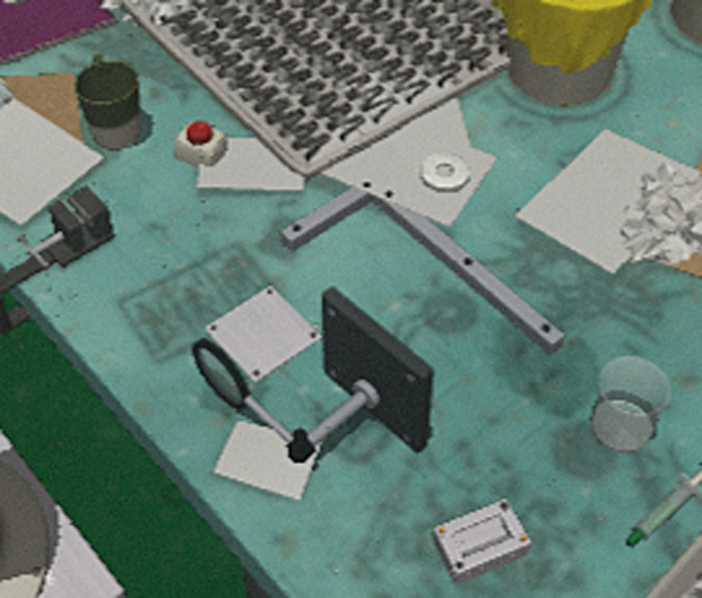

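View pics/top0z.png

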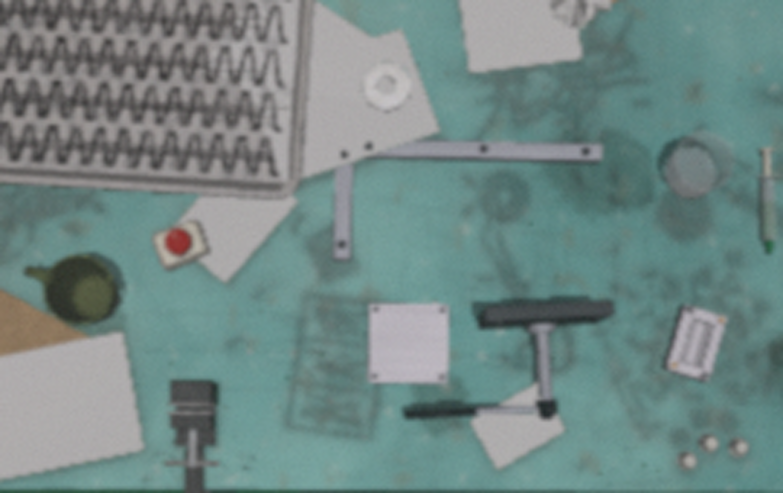

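View pics/scene0.png

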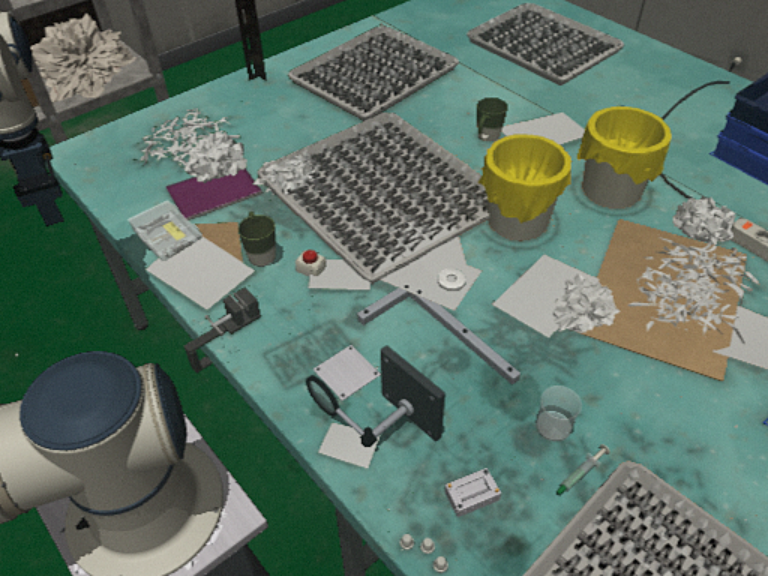

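The stand lies at scene zoom (300-430, 290-460). The corner bars run from (290,235) to (375,190) to (560,340), the plate is at (262,333), and the mould is at (482,540), rotated. The path from the stand to the corner is clear. Next I'll fit the yaws.

```bash
python3 - <<'E'
from h import *
for c in("scene","top"):
    d=dict(np.load(c+"0.npz"));P=cloud(d);ok=d["depth"]>0
    x,y,z=P[...,0],P[...,1],P[...,2]
    robot.capture(c)
    def sil(q): return robot.silhouettes(c,q)[0]["region"]
    m=sil("corner")
    img=d["color"].astype(int)
    b=P[m&(z>0.015)&(z<0.04)&(x>0.66)&(y<0.04)]
    k=np.polyfit(b[:,1],b[:,0],1);print(c,"ybar x=a+b*y",k, "yaw",-np.arctan(k[0]),b.mean(0),b[:,1].min(),b[:,1].max(),len(b))
    b=P[m&(z>0.015)&(z<0.04)&(y>0.06)&(x<0.68)]
    if len(b)>5:
        k=np.polyfit(b[:,0],b[:,1],1);print(" xbar",k,"mean",b.mean(0),b[:,0].min(),len(b))
    p=m&(x<0.53)
    h=np.argwhere(p)[:,::-1].astype(np.float32)
    w=np.array([onplane(d,q,0.005)[:2] for q in h],np.float32);print(" plate",cv2.minAreaRect(w*1000),len(w))
    h=np.argwhere(sil("mould_mid"))[:,::-1]
    w=np.array([onplane(d,q,0.028)[:2] for q in h],np.float32);print(" mould@28",cv2.minAreaRect(w*1000),len(w))
    b=P[sil("mould_mid")&(z>.018)&(z<.04)];print("  mould top pts",cv2.minAreaRect(b[:,:2].astype(np.float32)*1000),b.mean(0))
    s=P[sil("stand")];s=s[(s[:,2]>0.1)]
    print(" base hi pts",cv2.minAreaRect(s[:,:2].astype(np.float32)*1000),np.percentile(s,[1,50,99],axis=0).round(3).tolist())
E
```

```text
scene ybar x=a+b*y [0.01434582 0.69815473] yaw -0.01434483740480442 [ 0.69655238 -0.1116943   0.02508135] -0.24715142048917904 0.039713018787481125 597
 xbar [-0.02500582  0.09146626] mean [0.61653352 0.07604934 0.02480853] 0.5569889970881832 232
 plate ((560.9415283203125, 7.353534698486328), (314.3197021484375, 103.82302856445312), 5.709178447723389) 823
 mould@28 ((451.2465515136719, -364.67999267578125), (63.86103057861328, 90.296875), 72.20626831054688) 755
  mould top pts ((455.82373046875, -361.2994384765625), (57.19588088989258, 84.41191101074219), 73.37918090820312) [ 0.45421972 -0.36200071  0.02667489]
 base hi pts ((268.64923095703125, -430.6457214355469), (791.210205078125, 110.73336791992188), 50.69365692138672) [[0.471, -0.242, 0.101], [0.479, -0.175, 0.141], [0.495, -0.095, 0.156]]
top ybar x=a+b*y [0.01716288 0.69556872] yaw -0.017161191315929122 [ 0.69375247 -0.10582479  0.02479865] -0.2502780259135139 0.03773790171660409 493
 xbar [-0.01507528  0.08500891] mean [0.61836359 0.0756869  0.02544245] 0.5573811632438583 196
 plate ((492.4543762207031, 1.8533554077148438), (201.50401306152344, 110.25740051269531), 12.510832786560059) 711Traceback (most recent call last):
  File "<stdin>", line 17, in <module>
  File "<stdin>", line 6, in sil
IndexError: list index out of range
```

```bash
python3 -m handwheel '[[0.091,[-0.676,0,-0.463],-0.26],[0.091,[-0.676,0,-0.463],-0.26],[0.091,[-0.676,0,-0.463],-0.26],[0.091,[-0.676,0,-0.463],-0.26],[0.091,[-0.676,0,-0.463],-0.26],[0.091,[-0.676,0,-0.463],-0.26],[0.091,[-0.676,0,-0.463],-0.26],[0.091,[-0.676,0,-0.463],-0.26],[0.091,[-0.676,0,-0.463],-0.26],[0.091,[-0.676,0,-0.463],-0.26],[0.091,[-0.676,0,-0.463],-0.26],[0.091,[-0.676,0,-0.463],-0.26],[0.091,[-0.676,0,-0.463],-0.26],[0.091,[-0.676,0,-0.463],-0.26],[0.091,[-0.676,0,-0.463],-0.26],[0.091,[-0.676,0,-0.463],-0.26],[0.091,[-0.676,0,-0.463],-0.26],[0.091,[-0.676,0,-0.463],-0.26]]'
python3 - <<'E'
from h import *
s=robot.state();print(s["time"],s["position"],Ro.from_rotvec(s["eef_rot"]).as_matrix().round(3))
for c in("scene","top"):
    d=dict(np.load(c+"0.npz"));P=cloud(d)
    m=(P[...,2]>.09)&(P[...,0]>.45)&(P[...,0]<.51)&(P[...,1]>-.26)&(P[...,1]<-.07)&(d["depth"]>0)
    b=P[m];k=np.polyfit(b[:,1],b[:,0],1);print(c,k,len(b),b.mean(0),np.percentile(b,[1,99],axis=0))
E
```

```text
time: 4.45
position: [0.4349, -0.1657, 0.2331]
eef_rot: [-1.207, -1.213, 1.213]
force: [0.5, -0.5, 0.2]
finger_gap: 0.0913
4.45 [ 0.43493117 -0.1657219   0.23307629] [[-0.005  0.    -1.   ]
 [ 1.    -0.    -0.005]
 [-0.    -1.    -0.   ]]
scene [-0.06651462  0.46871354] 830 [ 0.48020156 -0.17271425  0.13118835] [[ 0.47187533 -0.24120635  0.09086099]
 [ 0.49574712 -0.09445552  0.15480654]]
top [-0.05538083  0.46888339] 285 [ 0.47811574 -0.16670661  0.1451415 ] [[ 0.46789352 -0.24035846  0.0992948 ]
 [ 0.48977838 -0.09467906  0.15795898]]
```

```bash
python3 -m handwheel '[[0.091,[0,0.045,0],-0.06],[0.091,[0,0.089,0],-0.06],[0.091,[0,0.089,-0.010],-0.06],[0.091,[0,0.089,-0.020],-0.06],[0.091,[0,0.089,-0.028],-0.06],[0.091,[0,0.089,-0.036],-0.06],[0.091,[0,0.089,-0.044],-0.06],[0.091,[0,0.089,-0.052],-0.06],[0.091,[0,0.089,-0.060],-0.06],[0.091,[0,0.089,-0.068],-0.06],[0.091,[0,0.089,-0.075],-0.06],[0.091,[0,0.089,-0.080],-0.06],[0.091,[0,0.03,-0.080],-0.06],[0.091,[0,0,-0.06],-0.06],[0.091,[0,-0.03,0],-0.06],[0.091,[0,-0.03,0.05],-0.06],[0.091,[0,-0.03,0.05],-0.06]]'
python3 - <<'E'
from h import *
for c in("scene","top"):
    d=cap(c,c+"1");np.savez(c+"1.npz",**d)
E
```

```text
time: 6.58
position: [0.382, -0.1661, 0.2633]
eef_rot: [-1.178, -1.255, 1.256]
force: [0.1, 0.6, 0.4]
finger_gap: 0.0911
```

View pics/scene1.png

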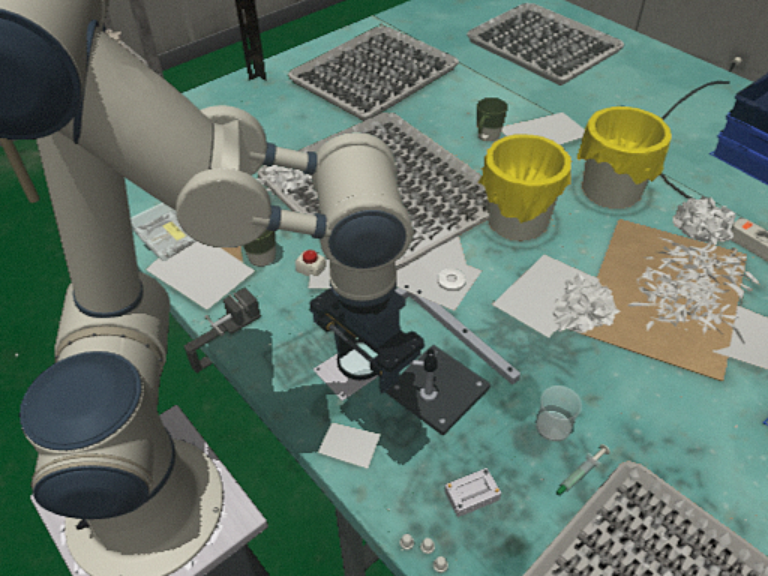

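View pics/top1.png

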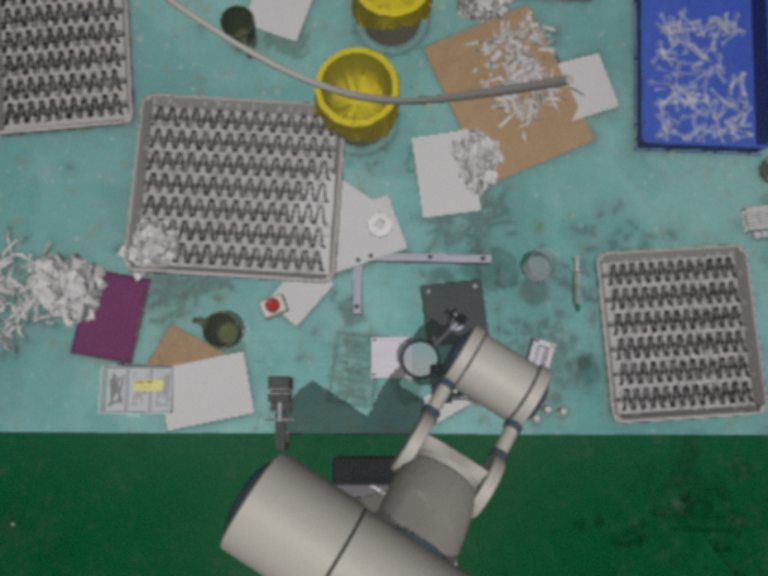

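The stand is on its base (top view 425-490, 282-380 px). The lens arm has swung off its stop: hub at (455,320), lens at (420,358), about 0.85 rad. I'll measure the base and the arm.

```bash
cat > stand.py <<'E'
from h import *
def meas(d,verb=True):
    P=cloud(d);ok=d["depth"]>0;g=d["color"].mean(-1)
    m=ok&(P[...,2]>.01)&(P[...,2]<.024)&(P[...,0]>.42)&(P[...,0]<.72)&(P[...,1]<.12)&(P[...,1]>-.3)&(g<80)
    n,l,st,ce=cv2.connectedComponentsWithStats(m.astype(np.uint8))
    i=1+np.argmax(st[1:,4]);b=P[l==i][:,:2].astype(np.float32)*1000
    r=cv2.minAreaRect(b);print("base rect",np.round(r[0],1),np.round(r[1],1),round(r[2],2),len(b))
    t=ok&(P[...,2]>.1)&(P[...,2]<.15)&(P[...,0]>.42)&(P[...,0]<.72)&(P[...,1]<.25)&(P[...,1]>-.3)
    return P,t,r
E
python3 - <<'E'
from stand import *
for c in("scene","top"):
    d=dict(np.load(c+"1.npz"));P,t,r=meas(d)
    v,u=np.nonzero(t);print(c,np.c_[P[t]].mean(0),len(v))
    im=d["color"][140:300,180:350,::-1].copy();cv2.imwrite(f"pics/{c}1z.png",cv2.resize(im,None,fx=4.4,fy=3.6))
    for q in("lens_arm","stand"):
        robot.capture(c)
        for r in robot.landmark_of(c,q)[:1]:print(q,r,onplane(d,r["xy"],0)) 
E
```

```text
base rect [ 564.9 -159.1] [151.6 150.6] 7.38 1733
scene [ 0.47354916 -0.1021811   0.12488747] 418Traceback (most recent call last):
  File "<stdin>", line 8, in <module>
ValueError: it knows: base_edge, beaker, corner, cotton_roll, mould_mid, mug, plate_mid, stand, timer
```

View pics/scene1z.png

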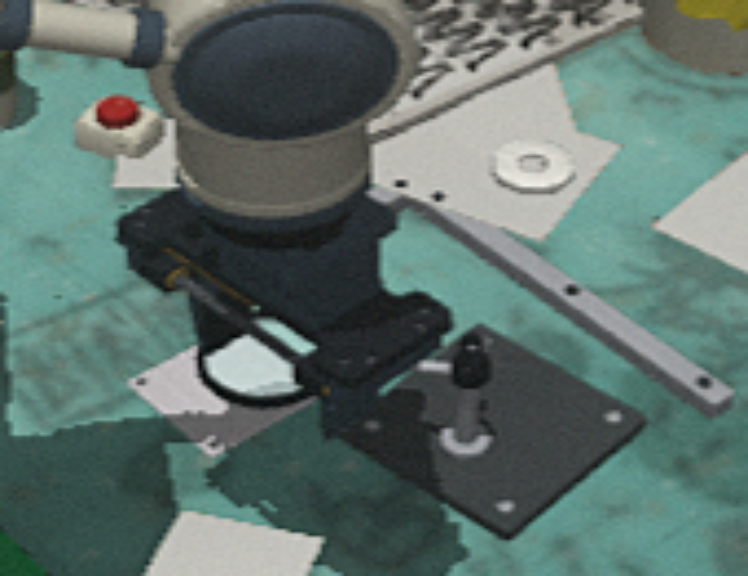

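```bash
python3 - <<'E'
from stand import *
d=dict(np.load("top1.npz"));meas(d)
L=onplane(d,(420/1.5,358/1.5),.12);H=onplane(d,(453/1.5,322/1.5),.125);print(L,H,np.linalg.norm((L-H)[:2]),np.degrees(np.arctan2(*(L-H)[1::-1])))
im=d["color"][170:270,250:350,::-1];cv2.imwrite("pics/top1z.png",cv2.resize(im,(600,600),interpolation=cv2.INTER_CUBIC))
E
```

```text
base rect [ 559.8 -157.6] [150.7 148.7] 6.55 1103
[ 0.44136175 -0.07104521  0.12      ] [ 0.52338177 -0.14619233  0.125     ] 0.11124015436673283 137.50394462573328
```

View pics/top1z.png

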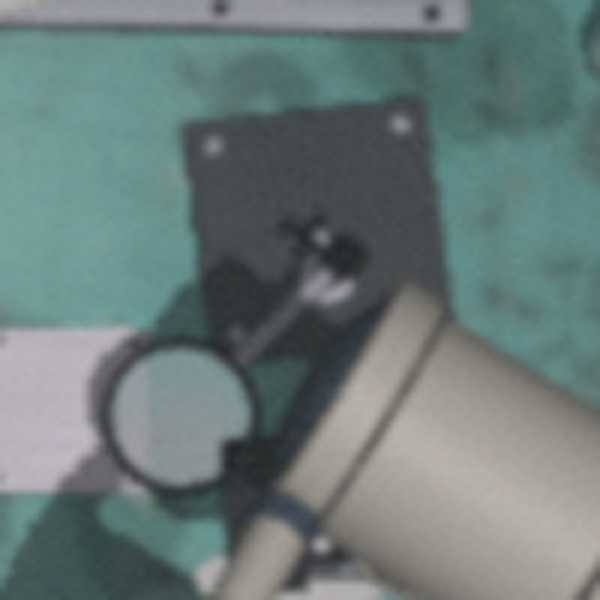

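```bash
python3 -m handwheel '[[0,[0.006,0,-0.05],0.08],[0,[0.006,0,-0.073],0.08],[0,[0.006,0.06,-0.073],0.08],[0,[0.006,0.12,-0.073],0.08],[0,[0.006,0.144,-0.073],0.08],[0,[0.012,0.144,-0.080],0.08],[0,[0.020,0.144,-0.087],0.08],[0,[0.028,0.144,-0.094],0.08],[0,[0.036,0.144,-0.100],0.08],[0,[0.043,0.144,-0.106],0.08],[0,[0.050,0.144,-0.112],0.08],[0,[0.053,0.144,-0.117],0.08],[0,[0.053,0.144,-0.120],0.08],[0,[0.053,0.144,-0.120],0.08]]' 10
python3 - <<'E'
from stand import *
for c in("scene","top"):
    d=cap(c,c+"2");np.savez(c+"2.npz",**d);meas(d)
E
```

```text
time: 8.48
position: [0.5015, -0.1062, 0.1188]
eef_rot: [-1.217, -1.198, 1.198]
force: [0.2, -0.2, -0.6]
finger_gap: 0.0005
base rect [ 565.3 -157.8] [153.2 151.5] 7.41 1702
base rect [ 628.4 -186.7] [86.7 28.5] 75.87 91
```

View pics/scene2.png

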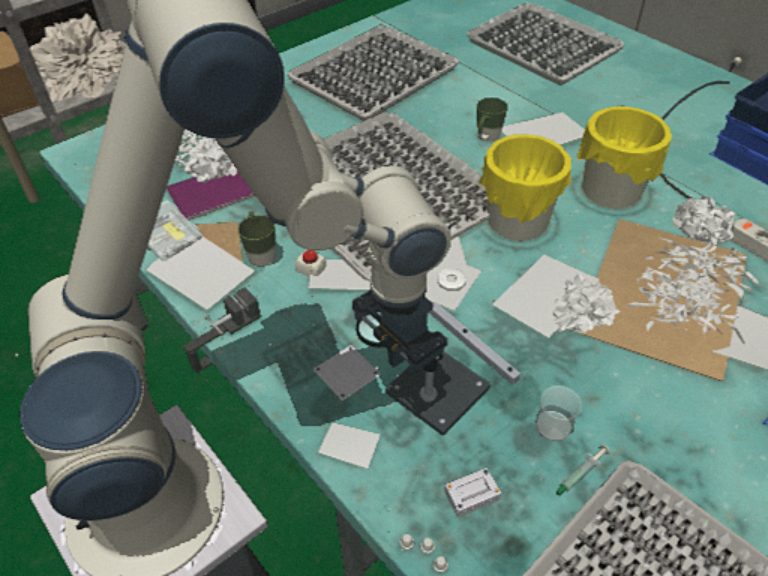

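View pics/top2.png

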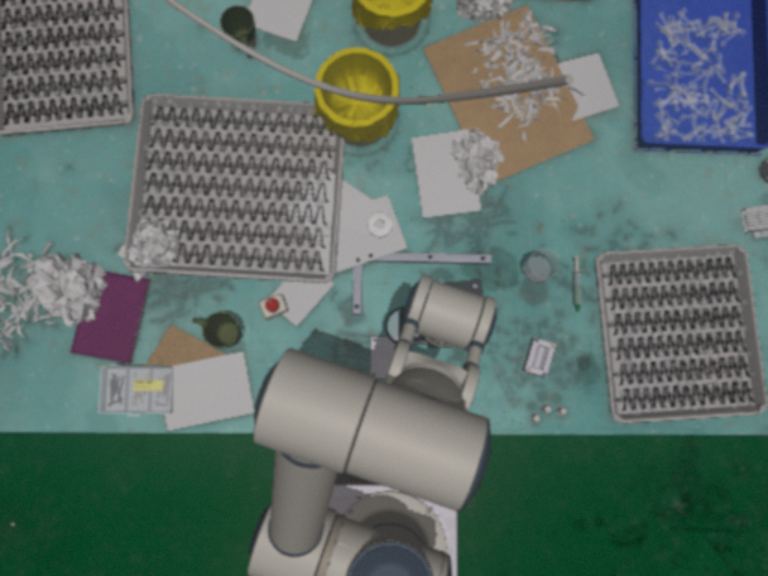

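```bash
python3 -m handwheel '[[0,[0,0,-0.004],0],[0,[0,0,-0.004],0],[0,[0,0,0.05],0],[0.07,[-0.05,0,0.05],0],[0.07,[-0.078,0,0.05],0],[0.07,[-0.078,0.05,0.05],0],[0.07,[-0.078,0.092,0.05],0],[0.07,[-0.078,0.092,0.05],0],[0.07,[-0.078,0.092,0.04],0],[0.07,[-0.078,0.092,0.033],0],[0.07,[-0.078,0.092,0.027],0],[0.07,[-0.078,0.092,0.021],0],[0.07,[-0.078,0.092,0.015],0],[0.07,[-0.078,0.092,0.009],0],[0.07,[-0.078,0.092,0.003],0],[0.07,[-0.078,0.092,-0.001],0],[0.07,[-0.078,0.092,-0.005],0],[0.07,[-0.078,0.092,-0.008],0],[0.07,[-0.078,0.092,-0.010],0]]' 10
python3 - <<'E'
from stand import *
for c in("scene",):
    d=cap(c,c+"3");np.savez(c+"3.npz",**d);meas(d)
E
```

```text
time: 10.95
position: [0.5098, -0.1838, 0.0278]
eef_rot: [-1.215, -1.197, 1.198]
force: [-7.3, 0.7, 4.1]
finger_gap: 0.0697
base rect [ 637.1 -206.9] [195.2  97.3] 41.58 676
```

View pics/scene3.png

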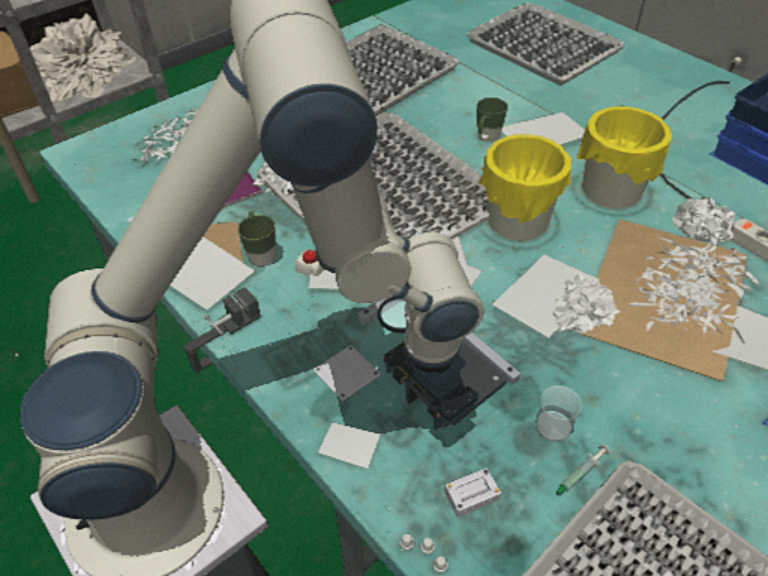

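```bash
python3 -m handwheel '[[0.07,[0,0,-0.003],0],[0.07,[0,0,-0.006],0],[0.07,[0,0,-0.008],0],[0.07,[0,0,-0.008],0]]'
```

```text
time: 11.5
position: [0.5162, -0.1833, 0.0276]
eef_rot: [-1.212, -1.196, 1.199]
force: [-14.5, 3.1, 10.5]
finger_gap: 0.0701
```

```bash
python3 -m handwheel '[[0.07,[0,0,-0.003],0],[0.07,[0,0,-0.003],0]]'
```

```text
time: 11.75
position: [0.517, -0.1828, 0.0274]
eef_rot: [-1.208, -1.194, 1.201]
force: [-25.1, 1.2, 17.5]
finger_gap: 0.07
```

```bash
python3 - <<'E'
from h import *
s=robot.state();print(s["joint_positions"].round(2) if hasattr(s["joint_positions"],"round") else s["joint_positions"])
E
python3 -m handwheel '[[0.08,[0,0,0.03],0],[0.08,[0,-0.05,0.03],0],[0.08,[0,-0.11,0.03],0],[0.08,[0,-0.145,0.02],0],[0.08,[-0.03,-0.145,-0.02],0],[0.08,[-0.078,-0.145,-0.05],0],[0.08,[-0.078,-0.145,-0.084],0],[0.08,[-0.078,-0.145,-0.084],0]]'
python3 - <<'E'
from stand import *
for c in("scene","top"):
    d=cap(c,c+"4");np.savez(c+"4.npz",**d);meas(d)
    im=d["color"][140:300,200:370,::-1].copy();cv2.imwrite(f"pics/{c}4z.png",cv2.resize(im,None,fx=4.4,fy=3.6))
E
```

```text
[-0.45  0.67  1.72 -0.    0.76 -2.  ]
time: 12.75
position: [0.606, -0.264, 0.1727]
eef_rot: [-1.219, -1.199, 1.197]
force: [-0.1, 1.0, -0.1]
finger_gap: 0.0799
base rect [ 615.6 -164.3] [151.3 162.8] 89.03 1783
base rect [ 612.  -148.5] [114.5 157.3] 89.92 837
```

View pics/scene4.png

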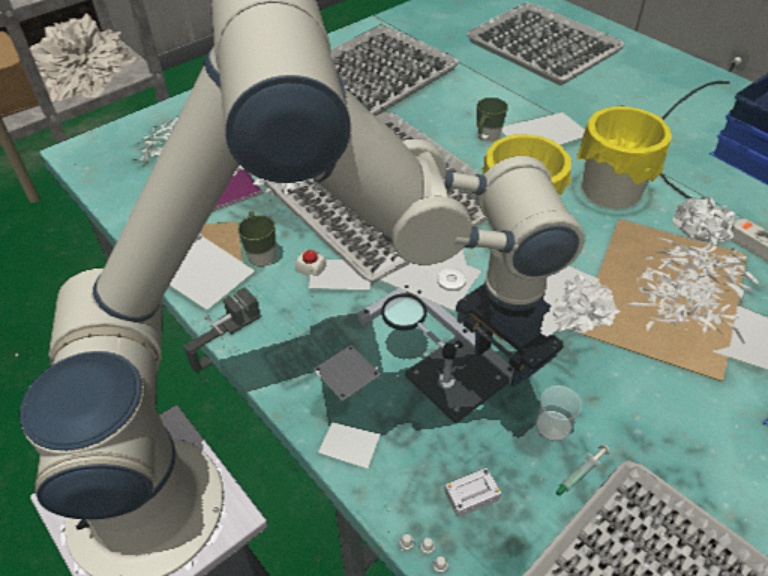

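View pics/top4z.png

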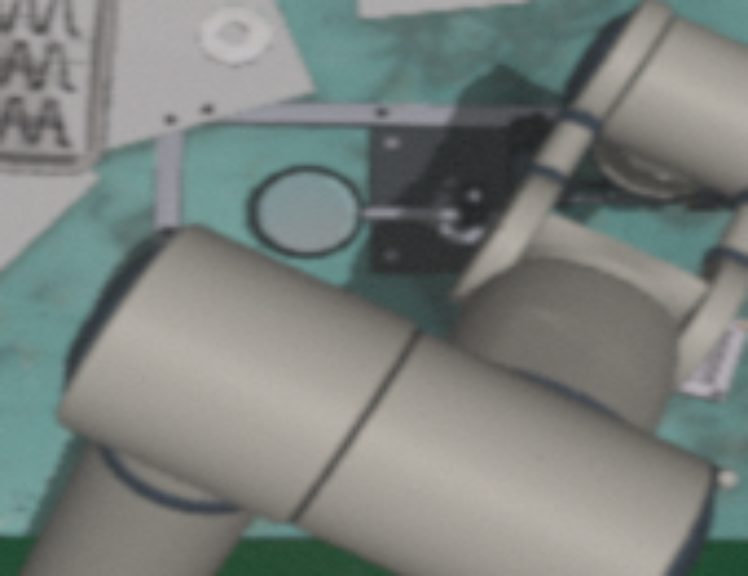

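```bash
python3 -m handwheel '[[0.08,[0,0,0.006],0.18],[0.08,[0,0,0.006],0.36],[0.08,[0,0,0.006],0.54],[0.08,[0,0,0.006],0.72],[0.08,[0,0,0.006],0.9],[0.08,[0,0,0.006],1.08],[0.08,[0,0,0.006],1.26],[0.08,[0,0,0.006],1.44],[0.08,[0,0.04,0.006],1.571],[0.08,[0,0.09,0.006],1.571],[0.08,[0,0.13,0.006],1.571],[0.08,[0,0.146,0.006],1.571],[0.08,[0,0.146,0.006],1.571]]'
python3 - <<'E'
from h import *
s=robot.state();print(Ro.from_rotvec(s["eef_rot"]).as_matrix().round(3))
E
```

```text
time: 14.48
position: [0.5975, -0.2634, 0.0261]
eef_rot: [-1.57, 0.013, -0.012]
force: [0.1, -0.8, -0.5]
finger_gap: 0.0801
[[ 1.    -0.001  0.016]
 [-0.016  0.     1.   ]
 [-0.001 -1.     0.   ]]
```

```bash
python3 -m handwheel '[[0.08,[0,0,0.008],0],[0.08,[0,0,0.016],0],[0.08,[0,0,0.024],0],[0.08,[0,0,0.032],0],[0.08,[0,0,0.040],0],[0.08,[0,0,0.048],0],[0.08,[0,0,0.056],0],[0.08,[0,0,0.064],0],[0.08,[0,0,0.072],0],[0.08,[0,0,0.080],0],[0.08,[0,0,0.088],0],[0.08,[0,0,0.096],0],[0.08,[0,0,0.104],0],[0.08,[0,0,0.112],0],[0.08,[0,0,0.120],0],[0.08,[0,0,0.128],0],[0.08,[0,0,0.136],0],[0.08,[0,0,0.142],0],[0.08,[0,0,0.147],0],[0.08,[0,0,0.150],0]]'
python3 - <<'E'
from stand import *
for c in("scene",):
    d=cap(c,c+"5");np.savez(c+"5.npz",**d);meas(d)
E
```

```text
time: 16.98
position: [0.6012, -0.1139, 0.0276]
eef_rot: [-1.572, 0.01, -0.014]
force: [-1.9, -8.3, 6.0]
finger_gap: 0.08
base rect [557.  -27.8] [194.1  83.2] 69.54 521
```

View pics/scene5.png

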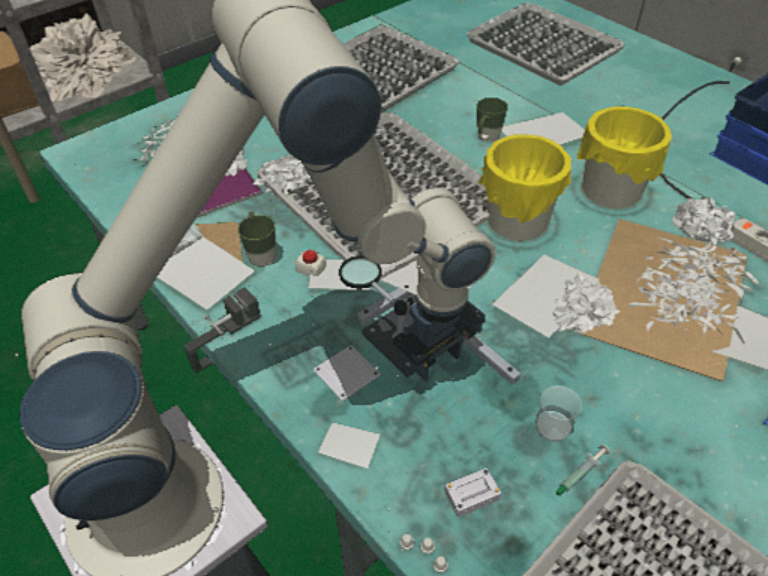

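```bash
python3 -m handwheel '[[0.08,[0,0,0.003],0],[0.08,[0,0,0.006],0],[0.08,[0,0,0.009],0],[0.08,[0,0,0.011],0],[0.08,[0,0,0.011],0]]'; python3 -m handwheel '[[0.08,[0,0,0.001],0],[0.08,[0,0,0.002],0]]'
```

```text
time: 17.65
position: [0.6014, -0.1027, 0.0276]
eef_rot: [-1.572, 0.01, -0.014]
force: [-1.2, -4.8, 4.2]
finger_gap: 0.08
time: 17.9
position: [0.6014, -0.101, 0.0275]
eef_rot: [-1.572, 0.01, -0.014]
force: [-0.3, -5.9, 4.7]
finger_gap: 0.08
```

```bash
python3 -m handwheel '[[0.08,[0,0,0.002],0],[0.08,[0,0,0.003],0],[0.08,[0,0,0.003],0]]';python3 -m handwheel '[[0.08,[0,0,0.002],0],[0.08,[0,0,0.002],0]]'
```

```text
time: 18.27
position: [0.6014, -0.0982, 0.0275]
eef_rot: [-1.572, 0.01, -0.014]
force: [-2.2, -7.9, 4.2]
finger_gap: 0.0802
time: 18.52
position: [0.6015, -0.0978, 0.0276]
eef_rot: [-1.575, 0.01, -0.014]
force: [-4.3, -25.4, 3.9]
finger_gap: 0.0799
```

```bash
python3 -m handwheel '[[0.08,[0,0,-0.03],0],[0.08,[0,-0.06,-0.03],0],[0.08,[0,-0.12,-0.03],0],[0.07,[-0.05,-0.155,-0.03],0],[0.07,[-0.1125,-0.155,-0.03],-0.18],[0.07,[-0.1125,-0.155,0.03],-0.36],[0.07,[-0.1125,-0.155,0.061],-0.54],[0.07,[-0.1125,-0.155,0.061],-0.72],[0.07,[-0.1125,-0.155,0.061],-0.9],[0.07,[-0.1125,-0.155,0.061],-1.08],[0.07,[-0.1125,-0.155,0.061],-1.26],[0.07,[-0.1125,-0.155,0.061],-1.44],[0.07,[-0.1125,-0.155,0.061],-1.571],[0.07,[-0.1125,-0.155,0.061],-1.571]]'
python3 - <<'E'
from stand import *
for c in("scene","top"):
    d=cap(c,c+"6");np.savez(c+"6.npz",**d);meas(d)
    im=d["color"][140:300,200:370,::-1].copy();cv2.imwrite(f"pics/{c}6z.png",cv2.resize(im,None,fx=4.4,fy=3.6))
E
```

```text
time: 20.27
position: [0.4891, -0.0324, 0.1818]
eef_rot: [-1.218, -1.198, 1.197]
force: [-0.2, 0.2, 0.1]
finger_gap: 0.0698
base rect [616.1   0.7] [168.2 153.7] 89.33 1295
base rect [643.3  -8.8] [ 79.2 144.4] 0.94 484
```

View pics/scene6z.png

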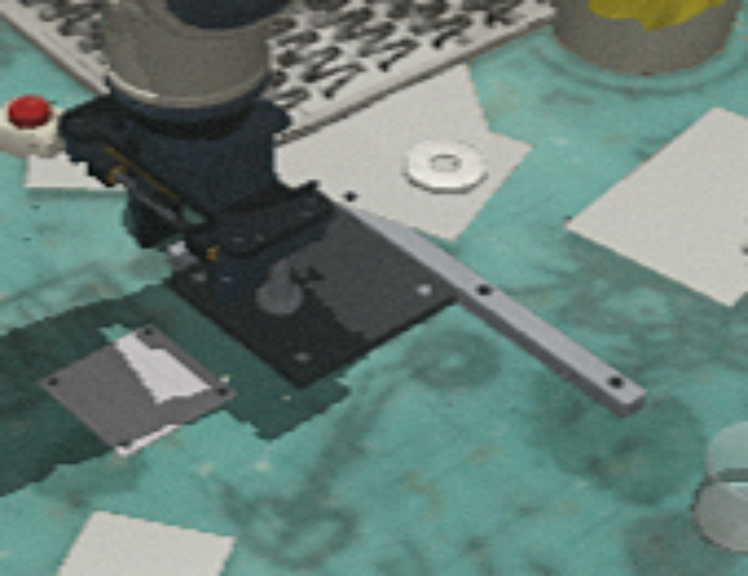

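View pics/top6z.png

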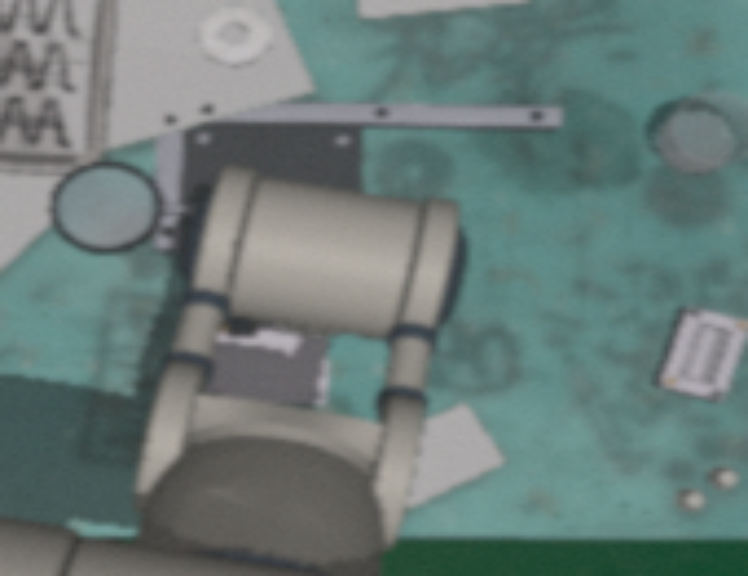

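```bash
python3 -m handwheel '[[0.07,[0,0.06,0],0],[0.07,[0,0.12,0],0],[0.07,[0,0.152,0],0],[0.07,[0,0.152,0],0],[0.07,[0,0.152,-0.012],0],[0.07,[0,0.152,-0.020],0],[0.07,[0,0.152,-0.024],0],[0.07,[0,0.152,-0.027],0],[0.07,[0,0.152,-0.027],0]]';python3 -m handwheel '[[0.07,[0,0,-0.002],0],[0.07,[0,0,-0.003],0],[0.07,[0,0,-0.003],0]]'
```

```text
time: 21.5
position: [0.5162, -0.0333, 0.0291]
eef_rot: [-1.217, -1.198, 1.197]
force: [0.3, 0.4, 0.1]
finger_gap: 0.0699
time: 21.88
position: [0.5191, -0.0334, 0.0289]
eef_rot: [-1.217, -1.197, 1.198]
force: [-0.7, -0.1, -0.1]
finger_gap: 0.07
```

```bash
python3 -m handwheel '[[0.07,[0,0,-0.002],0],[0.07,[0,0,-0.002],0]]';python3 -m handwheel '[[0.07,[0,0,-0.002],0],[0.07,[0,0,-0.002],0]]'
```

```text
time: 22.12
position: [0.5194, -0.0332, 0.0287]
eef_rot: [-1.214, -1.195, 1.199]
force: [-7.8, -1.6, 5.3]
finger_gap: 0.0696
time: 22.38
position: [0.5195, -0.0331, 0.0285]
eef_rot: [-1.211, -1.193, 1.2]
force: [-15.3, -3.4, 11.7]
finger_gap: 0.07
```

```bash
python3 -m handwheel '[[0.091,[0,0,0.03],0],[0.091,[0,-0.06,0.05],0],[0.091,[0,-0.12,0.061],0],[0.091,[-0.06,-0.17,0.061],0.1],[0.091,[-0.12,-0.17,0.061],0.274],[0.091,[-0.18,-0.17,0.061],0.274],[0.091,[-0.24,-0.17,0.061],0.274],[0.091,[-0.30,-0.17,0.061],0.274],[0.091,[-0.331,-0.17,0.061],0.274],[0.091,[-0.331,-0.17,0.061],0.274]]'
python3 - <<'E'
from stand import *
s=robot.state();print(Ro.from_rotvec(s["eef_rot"]).as_matrix().round(3))
for c,n in(("scene",0),("scene",6),("top",0),("top",6)):
    d=dict(np.load(f"{c}{n}.npz"));P=cloud(d);ok=d["depth"]>0
    X,Y,Z=np.moveaxis(P,-1,0)
    m=ok&(X>.39)&(X<.52)&(Y<-.31)&(Y>-.42)&(Z>.018)&(Z<.045)
    b=P[m];print(c,n,cv2.minAreaRect(b[:,:2].astype(np.float32)*1000),b.mean(0).round(4),len(b))
for c in("scene","top"):
    d=cap(c,c+"7");np.savez(c+"7.npz",**d);meas(d);P=cloud(d);ok=d["depth"]>0
    for r in robot.landmark_of(c,"plate_mid")[:1]:print(r["confidence"],onplane(d,r["xy"],.005))
    X,Y,Z=np.moveaxis(P,-1,0)
    g=d["color"];m=ok&(X>.38)&(X<.525)&(Y>-.08)&(Y<.075)&(Z<.015)&(np.ptp(g.astype(int),axis=-1)<25)&(g.mean(-1)>110)
    n,l,st,_=cv2.connectedComponentsWithStats(m.astype(np.uint8));i=1+np.argmax(st[1:,4])
    w=np.array([onplane(d,q,0.005)[:2] for q in np.argwhere(l==i)[:,::-1]],np.float32)*1000;print(c,"plate",cv2.minAreaRect(w),len(w))
    im=d["color"][140:300,200:370,::-1].copy();cv2.imwrite(f"pics/{c}7z.png",cv2.resize(im,None,fx=4.4,fy=3.6))
E
```

```text
time: 23.62
position: [0.4565, -0.3656, 0.1985]
eef_rot: [-1.334, -0.991, 0.991]
force: [0.5, -0.0, -0.1]
finger_gap: 0.0909
[[ 0.288  0.    -0.958]
 [ 0.958 -0.     0.288]
 [-0.    -1.    -0.   ]]
scene 0 ((455.98541259765625, -361.2700500488281), (57.29660415649414, 84.46924591064453), 73.08782958984375) [ 0.4548 -0.3621  0.0267] 613
scene 6 ((456.2139587402344, -361.8623962402344), (57.04348373413086, 86.03106689453125), 70.91883850097656) [ 0.455  -0.362   0.0268] 607
top 0 ((451.15948486328125, -364.5144348144531), (54.56737518310547, 85.66474914550781), 72.73339080810547) [ 0.4507 -0.3638  0.0269] 330
top 6 ((451.2423400878906, -364.16925048828125), (54.67198944091797, 84.88666534423828), 72.303955078125) [ 0.4505 -0.3639  0.027 ] 326
base rect [615.6  -8.8] [148.6 151.9] 88.81 1021
0.57 [ 0.45717234 -0.00440408  0.005     ]
scene plate ((467.78509521484375, -47.897796630859375), (87.46845245361328, 17.6368408203125), 7.241807460784912) 39
base rect [610.7  -7.4] [145.8 146.6] 89.42 1122
top plate ((495.2976989746094, -45.948829650878906), (21.922832489013672, 11.594034194946289), 71.78971862792969) 18
```

View pics/scene7z.png

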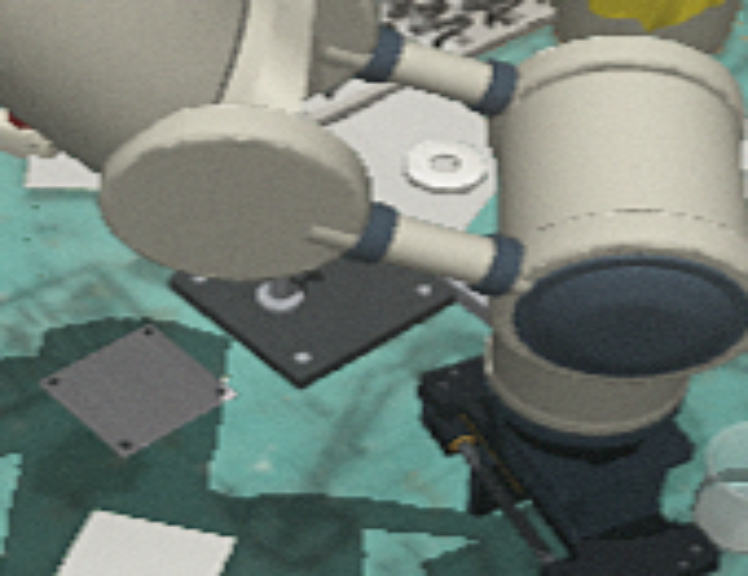

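View pics/top7z.png

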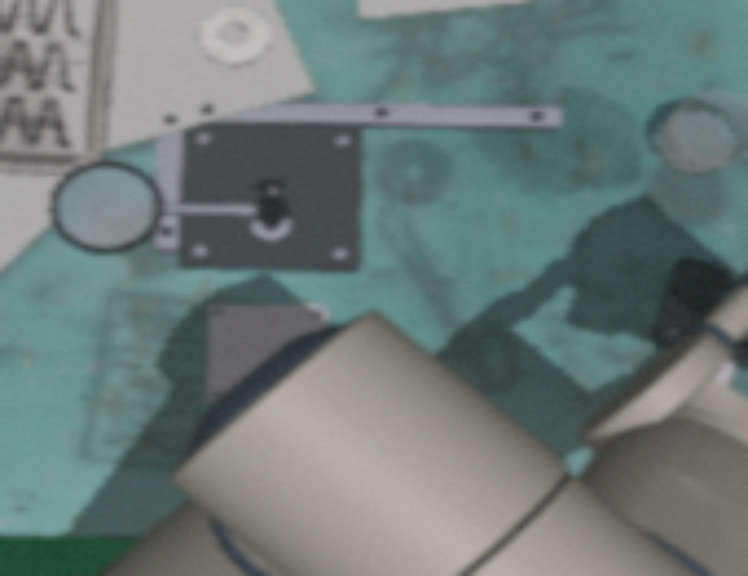

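Lens at top-zoom (105,207) is back at its stop. The base edges at (180-358, 122-270) sit against both bars. Now the mould.

```bash
python3 -m handwheel '[[0.091,[0,0.06,0.0055],0],[0.091,[0,0.12,0.0055],0],[0.091,[0,0.16,0.0055],0],[0.091,[0,0.175,0.0055],0],[0.091,[0,0.175,0.0055],0],[0.05,[0,0.175,0.0055],0],[0.045,[0,0.175,0.0055],0],[0.045,[0,0.175,0.0055],0],[0.045,[0,0.175,0.0055],0],[0.045,[0,0.175,0.0055],0],[0.045,[0,0.175,0.0055],0]]' 30
```

```text
time: 25.2
position: [0.4517, -0.3619, 0.0243]
eef_rot: [-1.333, -0.993, 0.993]
force: [-1.0, 1.2, 7.3]
finger_gap: 0.0541
```

```bash
python3 -m handwheel '[[0.045,[0,-0.03,0],0],[0.045,[0,-0.08,0],0],[0.045,[0,-0.13,0],0],[0.045,[0.05,-0.136,0.015],-0.1],[0.045,[0.1,-0.136,0.03],-0.2],[0.045,[0.15,-0.136,0.0456],-0.276],[0.045,[0.2,-0.136,0.061],-0.276],[0.045,[0.25,-0.136,0.076],-0.276],[0.045,[0.30,-0.136,0.091],-0.276],[0.045,[0.33,-0.136,0.1],-0.276],[0.045,[0.342,-0.136,0.104],-0.276],[0.045,[0.342,-0.136,0.104],-0.276]]'
python3 - <<'E'
from stand import *
s=robot.state();print(Ro.from_rotvec(s["eef_rot"]).as_matrix().round(3),s["position"])
for c in("scene",):
    d=cap(c,c+"8");np.savez(c+"8.npz",**d);meas(d)
E
```

```text
time: 26.7
position: [0.4496, -0.0042, 0.1599]
eef_rot: [-1.215, -1.2, 1.2]
force: [-0.1, -0.8, -4.3]
finger_gap: 0.054
[[ 0.013 -0.    -1.   ]
 [ 1.    -0.     0.013]
 [-0.    -1.     0.   ]] [ 0.4495634  -0.00423681  0.15985631]
base rect [616.5  -8. ] [156.3 155. ] 88.64 1391
```

View pics/scene8.png

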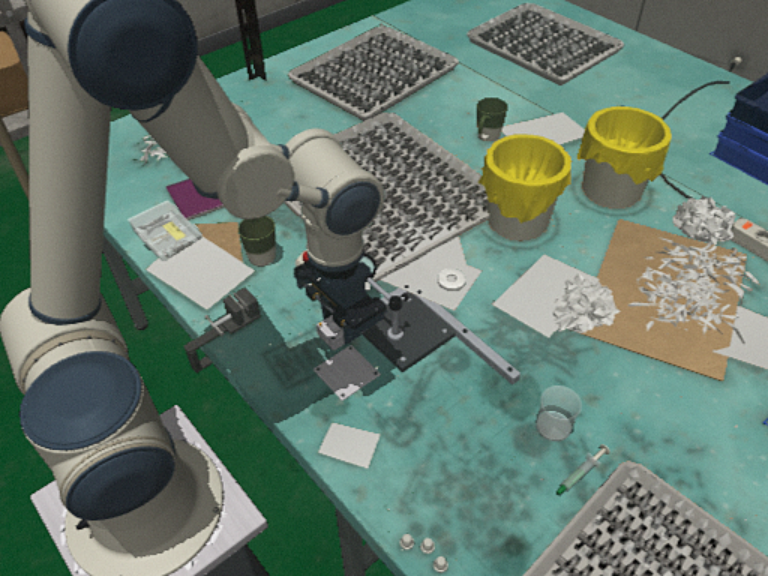

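```bash
python3 -m handwheel '[[0.045,[0,0.05,-0.001],0],[0.045,[0,0.10,-0.001],0],[0.045,[0,0.12,-0.001],0],[0.045,[0,0.127,-0.001],0],[0.045,[0,0.129,-0.001],0],[0.045,[0,0.1305,-0.001],0],[0.045,[0,0.1305,-0.001],0]]'
```

```text
time: 27.62
position: [0.4511, -0.0045, 0.03]
eef_rot: [-1.217, -1.2, 1.199]
force: [-0.4, -0.5, -3.7]
finger_gap: 0.054
```

```bash
python3 -m handwheel '[[0.045,[0,0.001,0],0],[0.045,[0,0.0015,0],0],[0.045,[0,0.0015,0],0]]'
```

```text
time: 28.0
position: [0.4511, -0.0045, 0.0291]
eef_rot: [-1.217, -1.2, 1.198]
force: [-3.9, -1.2, 27.7]
finger_gap: 0.0538
```

```bash
python3 -m handwheel '[[0.045,[0,-0.0015,0],0],[0.0912,[0,-0.0015,0],0],[0.0912,[0,-0.0015,0],0],[0.0912,[0,-0.0015,0],0],[0.0912,[0,-0.06,0],0],[0.0912,[0,-0.12,0],0],[0.08,[0,-0.15,0],0],[0.04,[0.03,-0.155,-0.05],0.18],[0.04,[0.0597,-0.155,-0.1],0.36],[0.04,[0.0597,-0.155,-0.1295],0.54],[0.04,[0.0597,-0.155,-0.1295],0.72],[0.04,[0.0597,-0.155,-0.1295],0.9],[0.04,[0.0597,-0.155,-0.1295],1.08],[0.04,[0.0597,-0.155,-0.1295],1.26],[0.04,[0.0597,-0.155,-0.1295],1.44],[0.04,[0.0597,-0.155,-0.1295],1.571],[0.04,[0.0597,-0.155,-0.1295],1.571]]' 5
python3 - <<'E'
from stand import *
s=robot.state();print(Ro.from_rotvec(s["eef_rot"]).as_matrix().round(3),s["position"])
for c in("scene","top"):
    d=cap(c,c+"9");np.savez(c+"9.npz",**d);meas(d)
    im=d["color"][140:300,180:350,::-1].copy();cv2.imwrite(f"pics/{c}9z.png",cv2.resize(im,None,fx=4.4,fy=3.6))
    P=cloud(d);X,Y,Z=np.moveaxis(P,-1,0)
    m=(d["depth"]>0)&(X>.38)&(X<.52)&(Y<.06)&(Y>-.07)&(Z>.022)&(Z<.05)
    b=P[m];print(c,"mould",cv2.minAreaRect(b[:,:2].astype(np.float32)*1000),b.mean(0).round(4),len(b))
E
```

```text
time: 30.12
position: [0.5808, 0.0535, 0.1827]
eef_rot: [-1.571, 0.011, -0.01]
force: [-1.0, 0.1, 0.5]
finger_gap: 0.04
[[ 1.    -0.     0.013]
 [-0.013 -0.     1.   ]
 [-0.    -1.    -0.   ]] [0.58079449 0.05352182 0.18272894]
base rect [617.3   1.5] [169.4 156. ] 88.19 1544
scene mould ((456.1541748046875, -4.662853240966797), (57.88853454589844, 87.55965423583984), 89.18343353271484) [ 0.4545 -0.0062  0.0314] 440
base rect [609.9 -58.1] [ 44.4 146.3] 89.73 343
top mould ((418.9012756347656, -32.40861511230469), (0.21991616487503052, 17.97222900390625), 89.89659881591797) [ 0.4187 -0.0324  0.0338] 6
```

View pics/scene9z.png

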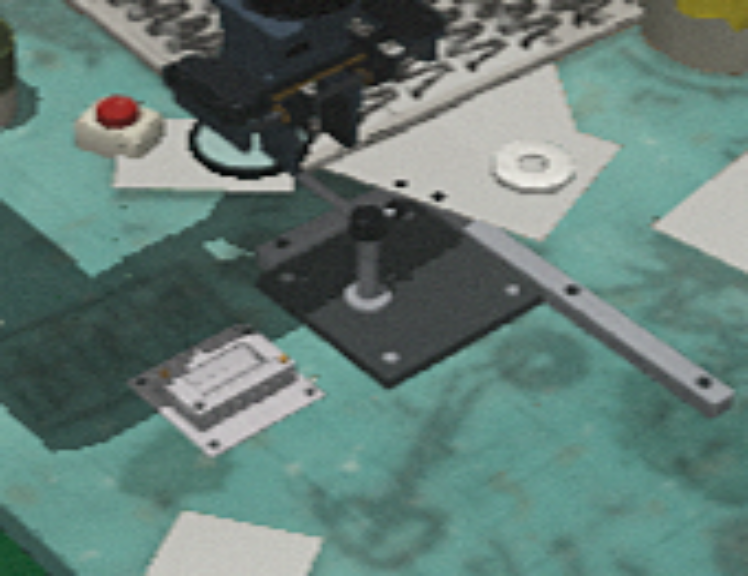

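View pics/top9z.png

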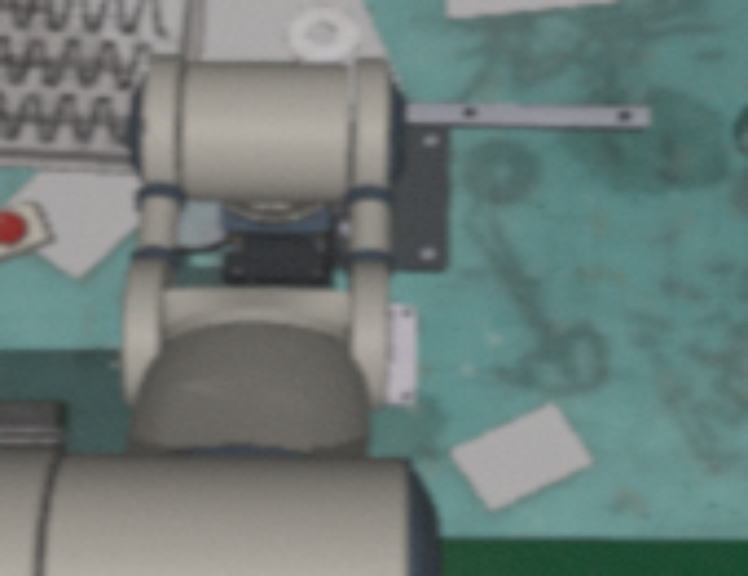

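```bash
python3 -m handwheel '[[0.04,[0,0.03,0],0],[0.04,[0,0.0627,0],0],[0.02,[0,0.0627,0],0],[0.02,[0,0.0627,0],0],[0.02,[0,0.0627,0],0],[0.02,[-0.006,0.0627,-0.0003],-0.1],[0.02,[-0.0119,0.0627,-0.0012],-0.2],[0.02,[-0.0177,0.0627,-0.0027],-0.3],[0.02,[-0.0234,0.0627,-0.0047],-0.4],[0.02,[-0.0288,0.0627,-0.0073],-0.5],[0.02,[-0.0339,0.0627,-0.0105],-0.6],[0.02,[-0.0387,0.0627,-0.0141],-0.7],[0.02,[-0.043,0.0627,-0.0182],-0.8],[0.02,[-0.043,0.0627,-0.0182],-0.8]]' 5
python3 - <<'E'
from stand import *
for c in("scene",):
    d=cap(c,c+"10");np.savez(c+"10.npz",**d);meas(d)
    im=d["color"][140:300,180:350,::-1].copy();cv2.imwrite(f"pics/{c}10z.png",cv2.resize(im,None,fx=4.4,fy=3.6))
E
```

```text
time: 31.98
position: [0.538, 0.0358, 0.1211]
eef_rot: [-1.483, -0.615, 0.613]
force: [-1.1, -0.3, -0.4]
finger_gap: 0.0197
base rect [6.158e+02 6.000e-01] [171.5 154.3] 88.79 1540
```

View pics/scene10z.png

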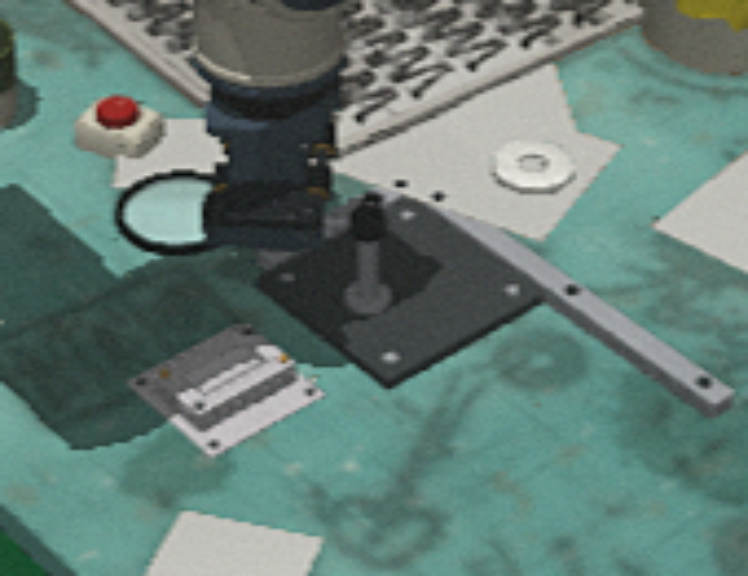

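```bash
python3 -m handwheel '[[0.02,[-0.006,0,-0.0003],-0.1],[0.02,[-0.0119,0,-0.0012],-0.2],[0.02,[-0.0177,0,-0.0027],-0.3],[0.02,[-0.0234,0,-0.0047],-0.4],[0.02,[-0.0288,0,-0.0073],-0.5],[0.02,[-0.0339,0,-0.0105],-0.6],[0.02,[-0.0387,0,-0.0141],-0.7],[0.02,[-0.0418,0,-0.017],-0.771],[0.02,[-0.0418,0,-0.017],-0.771],[0.005,[-0.0418,0,-0.017],-0.771],[0.005,[-0.0418,0,-0.017],-0.771],[0.005,[-0.0418,0,-0.017],-0.771],[0.005,[-0.0418,0,-0.017],-0.771]]' 3
python3 - <<'E'
from stand import *
print(Ro.from_rotvec(robot.state()["eef_rot"]).as_matrix().round(3))
for c in("scene","top"):
    d=cap(c,c+"11");np.savez(c+"11.npz",**d);meas(d)
    im=d["color"][140:300,180:350,::-1].copy();cv2.imwrite(f"pics/{c}11z.png",cv2.resize(im,None,fx=4.4,fy=3.6))
E
```

```text
time: 33.65
position: [0.5203, -0.0055, 0.1203]
eef_rot: [-1.216, -1.199, 1.199]
force: [-0.6, 1.4, 2.0]
finger_gap: 0.0099
[[ 0.014  0.    -1.   ]
 [ 1.     0.     0.014]
 [ 0.    -1.    -0.   ]]
base rect [615.7 -10.8] [144.1 153.9] 88.94 1171
base rect [663.9 -17.7] [125.6  39.3] 89.73 264
```

View pics/scene11z.png

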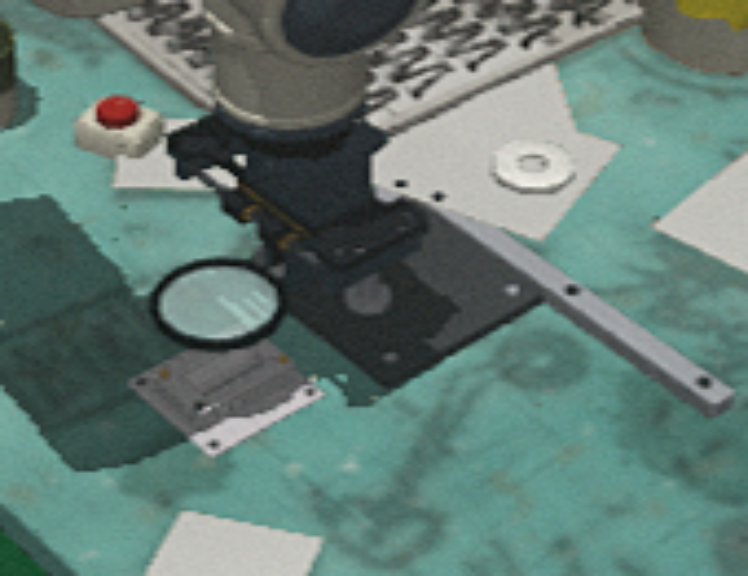

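```bash
python3 -m handwheel '[[0.04,[0,0,0],0],[0.04,[0,0,0],0],[0.04,[0,0,0],0],[0.04,[0,-0.05,0],0],[0.04,[0,-0.11,0],0],[0.04,[0.06,-0.15,0],0],[0.04,[0.12,-0.15,0.03],0],[0.04,[0.18,-0.15,0.05],0],[0.04,[0.24,-0.15,0.08],0],[0.04,[0.30,-0.15,0.12],0],[0.04,[0.36,-0.15,0.16],0],[0.04,[0.42,-0.15,0.2],0],[0.04,[0.48,-0.15,0.25],0],[0.04,[0.48,-0.15,0.25],0],[0.04,[0.48,-0.15,0.25],0]]'
python3 - <<'E'
from stand import *
for c in("scene","top"):
    d=cap(c,c+"12");np.savez(c+"12.npz",**d);meas(d)
    im=d["color"][140:300,180:350,::-1].copy();cv2.imwrite(f"pics/{c}12z.png",cv2.resize(im,None,fx=4.4,fy=3.6))
    P=cloud(d);X,Y,Z=np.moveaxis(P,-1,0)
    m=(d["depth"]>0)&(X>.38)&(X<.53)&(Y<.06)&(Y>-.07)&(Z>.095)&(Z<.15)
    b=P[m];r=cv2.minAreaRect(b[:,:2].astype(np.float32)*1000);print(c,"lens",r,cv2.minEnclosingCircle(b[b[:,0]<.497][:,:2].astype(np.float32)*1000),b[:,2].mean(),len(b))
    for q in["beaker","mug","timer","cotton_roll"]:
        for r in robot.landmark_of(c,q)[:1]:print(q,onplane(d,r["xy"],0).round(3),end=" ")
    d0=dict(np.load(c+"0.npz"))
E
```

```text
time: 35.62
position: [0.2742, 0.4803, 0.27]
eef_rot: [-1.213, -1.202, 1.202]
force: [-0.2, -2.1, -1.0]
finger_gap: 0.0398
base rect [618.2 -91.1] [159.4 319.3] 1.61 1515
scene lens ((461.92877197265625, -1.9143295288085938), (106.54818725585938, 88.57090759277344), 34.404022216796875) ((455.5376281738281, -4.620674133300781), 47.40467071533203) 0.12433181795669965 675
beaker [ 0.667 -0.361  0.   ] mug [0.514 0.421 0.   ] timer [0.577 0.284 0.   ] cotton_roll [0.785 0.027 0.   ] base rect [610.5  -7.5] [145.2 145.9] 89.32 1131
top lens ((460.59735107421875, -15.290634155273438), (88.04033660888672, 112.09635925292969), 58.10315704345703) ((451.3324279785156, -8.5665864944458), 45.644012451171875) 0.12372118048274156 575
beaker [ 0.666 -0.367  0.   ] mug [0.523 0.404 0.   ] timer [0.582 0.277 0.   ] cotton_roll [0.778 0.023 0.   ]
```

View pics/scene12z.png

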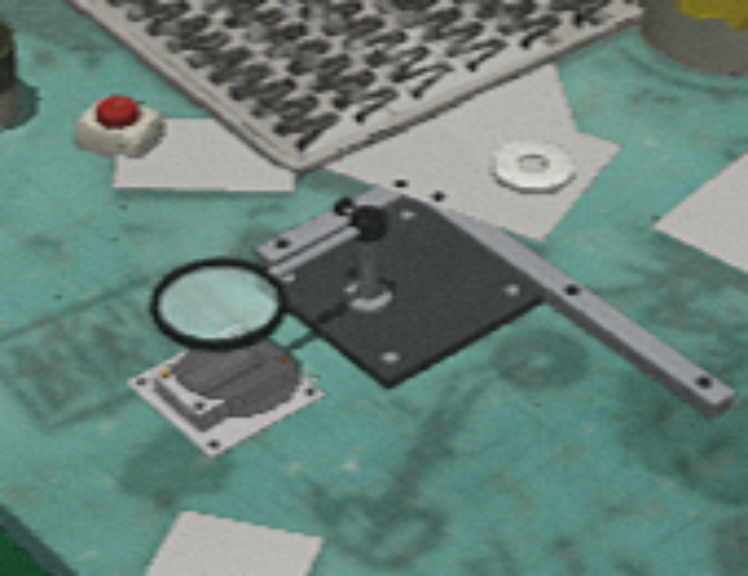

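View pics/top12z.png

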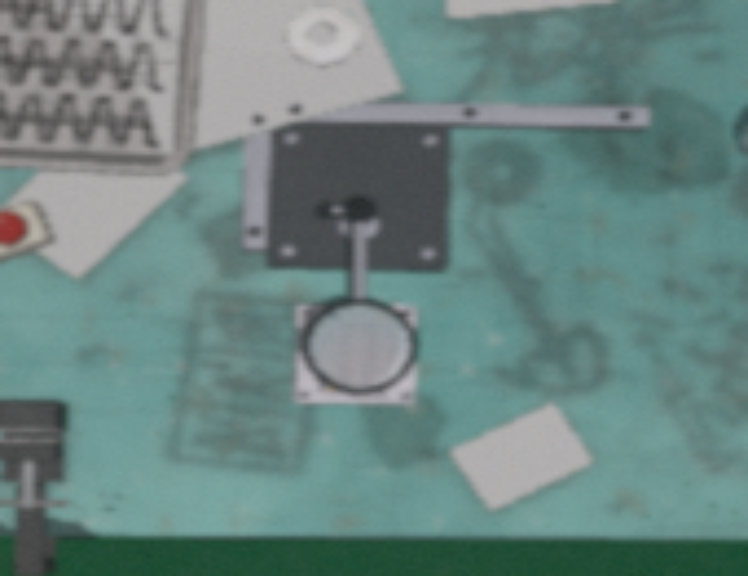

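```bash
python3 - <<'E'
from stand import *
d=dict(np.load("top12.npz"));g=d["color"].mean(-1);P=cloud(d)
w=[]
for v in range(215,260):
    for u in range(238,285):
        if g[v,u]<75:
            p=onplane(d,(u,v),.12)
            if p[0]<.5: w.append(p[:2])
w=np.array(w)*1000
A=np.c_[w,np.ones(len(w))];s=np.linalg.lstsq(A,-(w**2).sum(1),rcond=None)[0];c=-s[:2]/2;print("lens ring fit",c,np.sqrt(c@c-s[2]),len(w))
for X in([.4505,-.0046,.12],[.4505,-.0046,.033]):print(proj(d,np.array(X)))
d0=dict(np.load("top0.npz"));P0=cloud(d0);g0=d0["color"].astype(int);X,Y=P0[...,0],P0[...,1]
m=(X>.38)&(X<.53)&(Y>-.08)&(Y<.075)&(np.ptp(g0,axis=-1)<30)&(g0.mean(-1)>120)
n,l,st,_=cv2.connectedComponentsWithStats(m.astype(np.uint8));i=1+np.argmax(st[1:,4])
q=np.array([onplane(d0,q,.005)[:2] for q in np.argwhere(l==i)[:,::-1]],np.float32)*1000;print("plate top",cv2.minAreaRect(q),q.mean(0))
d=dict(np.load("scene9.npz"));ds=dict(np.load("scene0.npz"))
P0=cloud(ds);g0=ds["color"].astype(int);X,Y=P0[...,0],P0[...,1]
m=(X>.38)&(X<.53)&(Y>-.08)&(Y<.075)&(np.ptp(g0,axis=-1)<30)&(g0.mean(-1)>120)
n,l,st,_=cv2.connectedComponentsWithStats(m.astype(np.uint8));i=1+np.argmax(st[1:,4])
q=np.array([onplane(ds,q,.005)[:2] for q in np.argwhere(l==i)[:,::-1]],np.float32)*1000;print("plate scene",cv2.minAreaRect(q),q.mean(0))
E
```

```text
lens ring fit [453.22329856  -6.53859306] 41.780068613179566 24
(np.float64(260.4942319877415), np.float64(235.88572345808072))
(np.float64(260.25223406328297), np.float64(237.56219299853427))
plate top ((451.1973876953125, -5.544544219970703), (107.52337646484375, 105.79312896728516), 87.98001861572266) [450.5758    -5.478086]
plate scene ((456.23870849609375, -2.5984764099121094), (101.16400146484375, 103.9004135131836), 89.00312042236328) [454.00272    -3.3927014]
```

```bash
python3 - <<'E'
from h import *
robot.job_done();print(robot.state()["time"])
E
```

```text
the job is handed in; nothing more can be done
the job is handed in; nothing more can be done
```

I handed the job in at about 36 s of the 72 s allowed; the interface reports no verdict. I tipped the stand up, slid it home, set the mould half on the viewing plate and swung the lens over it, in that order.

- **Stand:** it is back on its base. I pushed it along both steel bars until the resistance turned stiff, then pressed it against the far bar again. In the last pictures the base's turn is within about 0.3° of the corner's.
- **Lens arm:** tipping the stand up knocked the arm about 0.65 rad off its stop. I pushed it back to the stop so I could reach the base, then did the real swing last.
- **Mould half:** it is cavity up, within about 2 mm of the plate's middle. It pressed on the plate with about 28 N when I set it down.
- **Lens:** it is about 2–3 mm from the mould's centre in the top view. I could not see the mould through the glass there, so I compared it with where I had placed it.
- **Bystanders:** the detected positions of the beaker, mug, timer and cotton roll changed by 1–17 mm. The networks' own repeat error is of that size, and I saw nothing touch them. I took no closer measurement.

**Camera disagreement:** the scene camera read about 5 mm further in x, and about 1–3 mm off in y, than the top camera. I went by the top camera because the touch contacts agreed with it. The scene picture's last fit of the base was also spoiled because it merged with the bar; the top picture's fit was good.

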